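# Post a square flange through the sprung flap of a returns bin

### The arm

A 6-joint arm with a two-finger parallel gripper is mounted at the origin on the work surface. World frame = base frame: x ahead of the robot, y to its left, z up, the work surface at z = 0. Lengths are in m, angles in rad, forces in N, time in s.
With the tool pointing down it reaches from about 0.35 to 0.975 m from the base axis. Payload 17.4 kg.
Tool frame: the origin (TCP) lies midway between the tips of the shut fingers; the grasp point (between the pads) lies 19 mm behind it; x points along the fingers, z is the direction in which the jaws open and shut, and the axes are right-handed (so a half turn about x gives the same grasp; the last joint's range is limited). The gripper opens to 85 mm and grips with 20 to 120 N. Pads are 22 mm wide; open, the fingers measure 114 mm over their backs; the gripper's body (76 mm by 85 mm) begins 54 mm behind the grasp point. The pads swing forward as they close: fully open they stand 13 mm farther back than shut.
Start: joints at [1.064, 0.116, 1.442, -0, 1.584, -0.038], TCP at [0.305, 0.602, 0.231] pointing down, gripper open.
Joint ranges: [-2.83, 2.83], [-0.83, 2.19], [0.07, 2.5], [-1.14, 4.28], [0.01, 3], [-2.97, 2.97]. Speed limits (rad/s): [1.89, 1.89, 2.22, 3.14, 3.14, 3.14].

### API

Orientations are given as a rotation vector (axis times angle).
In Python, from station import manip gives the robot as it stands.
- The arm moves only by the tool arm_command, never from a script. Its argument "commands" is one flat list of numbers, 7 for each row, row after row: the turn, a rotation vector about the tool's x, y, z each as a share of pi rad, from -1 to 1, then the shift along the tool's x, y, z each as a share of 0.25 m, from -1 to 1, then the closure, from -1 (fully open) to 1 (shut). A call has exactly 8 rows; each row is the pose to reach, as a shift and turn from the pose commanded when the call began, along the tool's axes at that moment, turning the shorter way round; what a row does not reach only later rows make up. A row lasts 1/8 s, in which the tool goes at most 62.5 mm and 10.7 degrees, less where a joint would pass 70% of its speed; a pose out of reach is approached as far as the arm can. A call with a number of a shift or a turn outside -1 to 1 is refused whole. A call with a gripper value outside its range is refused whole. The fingers move at their own pace and stop on an object; "squeeze" is the grip in N (left out, the last holds). Time passes only in rows, so rows that repeat a pose let the fingers close, or fill a call up. It gives the time, the measured TCP pose, the force and the opening at its end, in the units of the state.
- manip.get_state(): the state, without advancing time (a new reading comes with each control period).
- manip.capture(name): name is "scene" or "top" or "wrist"; returns (picture, depth): 420x560x3 uint8, red, green, blue; 420x560 float32, m along the optical axis (not along the pixel's ray), 0 where there is no reading.
- manip.camera_model(name): a dict with "K" (3x3 intrinsics, pixels), "dist_coeffs" ([k1, k2, p1, p2, k3] as OpenCV has them; the pictures are not rectified), "extrinsics" (4x4, takes a point from camera to world coordinates). Camera axes: x right, y up, looking along -z (the intrinsics and any distortion apply to the point x, -y, -z); pixel columns grow to the right and rows downward; lengths in m; the calibration is good to about 2 mm. A picture is of the moment at which its call begins: read the wrist's pose just before it. camera_model takes no time and is no camera call; for the wrist camera it gives the pose at the moment of the call.
- manip.finish_job(): hands the job in, once; it reports no verdict.
The state is a dict: "t": time; "joints": joint angles; "joint_velocities": joint speeds; "joint_torque": joint torques, N m; "tcp_pos": TCP position; "orientation": TCP orientation; "wrist_force": force on the tool from outside, world axes, zero at the start; "moment": the same for the moment, N m; "width": finger opening in m.
Only numpy, scipy, OpenCV 4.12 (cv2) and the standard library are available. Lean on these libraries where they do the work, as an engineer would, in place of code of your own. Each camera call takes 0.05 s, during which the arm holds its last target.

### The job

Return the square steel flange to the bin: with one finger push the self-closing flap open and keep it open, and with the other finger push the flange along its lane and over the sill, so that it drops into the bin. Slide the flange, never lift it, and do not let it push against the flap; leave the other fittings where they stand. Finish with the flap swung shut again and the robot clear.

Things in the scene. Friction and masses are not known exactly. Their poses are not given: they have to be found in the camera images.
- chute: Returns bin of grey sheet metal, fixed. Origin on the bench under the middle of the sill; x axis from loading deck into bin, y left, z up. Deck: top at z = 80 mm, x = -160 to 0, y = -110 to 100 mm. Lane on it: two rails along x, 8 mm high, 5 mm thick, inner faces at y = -31 and +31 mm, x = -150 to -5 mm. Beyond the sill (x = 0) the open-topped bin. No roof or lintel anywhere.
- sill (a point): Middle of the deck's edge (the sill), on the deck top; axes as the chute. Over it stand a fixed panel, y = -110 to -41 mm, 50 mm high, and the hinge jamb, y = 89 to 100 mm, 56 mm high; the flap closes the gateway between. Fingers pointing down can pass through the gateway from deck to bin.
- bin_floor (a point): Centre of the bin's rubber floor, 12 mm above the bench, 68 mm below the sill. Inside the bin: chute x = 0 to 153 mm, y = -107 to 97 mm; its outer walls are 110 mm above the bench.
- flap (a joint): Flap angle, rad: 0 shut, grows swinging into the bin, stop at 1.6. Upright metal panel 4 mm thick, vertical hinge at chute x 0, y +84 mm; shut it lies in the plane x = 0, y = +82 to -34 mm, 5 to 50 mm above the deck. It opens only into the bin. A spring shuts it (0.12 N m shut, 0.26 N m at 1.2 rad; damped): let go, it shuts within a second.
- flap_mid (a point): Centre of the flap panel, 60.5 mm from the hinge axis, 27.5 mm above the deck; moves with the flap. y axis towards the hinge.
- sqflange_mid (a point): Centre of the square flange: steel block 56 x 56 mm, 36 mm tall, with an upright 20 mm bore and four small bolt holes, about 0.4 kg, lying flat on the deck between the rails, square to them (3 mm play each side); this point is half-way up, 18 mm above the deck.
- nipple_mid (a point): Bystander, loose: upright pipe nipple, 30 mm diameter, 50 mm tall, standing on the deck to the right of the lane; point at its centre.
- flange_mid (a point): Bystander, loose: weld-neck flange 90 mm diameter, 42 mm tall, on the bench beside the bin; point at half height.
- tee_mid (a point): Bystander, loose: pipe tee, 90 mm long, 36 mm thick, 63 mm tall, on the bench beside the bin; point 30 mm above the bench.
Things that resemble listed ones, but are neither listed nor needed, are in the scene too. Leave any pink or purple look-alike of the part that bears sqflange_mid alone.

How it is judged:
On the way, in this order (a step that is already met when the one before it is completed fails the run):
1. a finger holds the flap open (over 0.25 rad) while the square flange is still on the deck, its centre 15 mm or more before the sill (value of joint flap above 0.25 rad and contact force between the fingers and flap above 0.2 N and x of sqflange_mid in the frame of chute below -0.015 m and height (world z) of sqflange_mid above 0.09 m), for 0.05 s.
2. with a finger on the flap, the square flange is pushed by a finger on to the sill (its centre within 12 mm of it or beyond) (value of joint flap above 0.4 rad and contact force between the fingers and flap above 0.2 N and contact force between the fingers and sqflange above 0.2 N and x of sqflange_mid in the frame of chute above -0.012 m), for 0.03 s.
At the end, for the whole second after the job is handed in: The square flange lies at rest on the floor of the bin (centre inside the walls, less than 60 mm above the bench), the flap is shut within 0.06 rad, the bystanders are within 20 mm of their places, and the robot touches nothing (x of sqflange_mid in the frame of chute between 0.01 and 0.15 m and y of sqflange_mid in the frame of chute between -0.105 and 0.095 m and height (world z) of sqflange_mid below 0.06 m and linear speed of sqflange below 0.03 m/s and value of joint flap below 0.06 rad and distance of each of nipple_mid, flange_mid, tee_mid from where it was at the start of the episode below 0.02 m).
It fails at once if the square flange is lifted (its centre over 12 mm higher than it stands on the deck) (height (world z) of sqflange_mid above 0.11 m).
It fails at once if the square flange pushes against the flap (over 0.8 N) (contact force between sqflange and flap above 0.8 N).
It fails at once if a bystander is moved by 20 mm (not (distance of nipple_mid from where it was at the start of the episode below 0.02 m) or not (distance of flange_mid from where it was at the start of the episode below 0.02 m) or not (distance of tee_mid from where it was at the start of the episode below 0.02 m)).
It also fails if it takes over 35 s, if anything falls off the work surface, if the arm or the gripper's body presses on something with over 40 N, if the wrist force passes 120 N, or if a joint passes its speed limit or range.

## Working session

There is one attempt and no reset: what is moved stays moved. The work goes in short steps, Python scripts to look and compute and a tool call to move; the robot and the scene stay as the last step left them, time stands still between calls to the robot, and variables do not carry over. Pictures are saved under pics/ and viewed, and the job is handed in when it is done.

Besides the shell and the picture viewer there is one more tool, called after "Request:" as name(argument=value, ...) on one line, values as JSON. arm_command: Moves the arm, as the interface text tells. Shift numbers are shares of 0.25 m and turn numbers shares of pi rad, none past 1 either way. Its arguments: {"type":"object","properties":{"commands":{"type":"array"},"squeeze":{"type":"number"}},"required":["commands"]}

```bash
mkdir -p pics; ls; python3 - <<'E'
from station import manip
import cv2,numpy as np
print(manip.get_state())
for n in ("scene","top"):
    p,d=manip.capture(n); cv2.imwrite(f"pics/{n}0.png",p[:,:,::-1]); np.savez(f"{n}0.npz",p=p,d=d)
    m=manip.camera_model(n); print(n,m)
E
```

```text
pics
{'t': 0.0, 'joints': array([ 1.06422112e+00,  1.16499608e-01,  1.44226520e+00, -1.31279516e-05,
        1.58399076e+00, -3.78115173e-02]), 'joint_velocities': array([ 3.06482658e-04,  4.00657978e-04, -1.21050154e-03, -5.97129900e-04,
       -3.44699108e-05,  2.83522036e-03]), 'joint_torque': array([ 5.32477316e-04, -7.32002306e+01, -6.32486057e+01,  2.98298960e-05,
        6.26538837e-03,  7.80955520e-05]), 'tcp_pos': array([0.30488158, 0.60201334, 0.23055302]), 'orientation': array([-0.85797035,  1.39624729,  0.85701649]), 'wrist_force': array([ 0.54195442, -0.05188572, -0.29592367]), 'moment': array([-0.00867482, -0.0029113 , -0.03300836]), 'width': 0.0855256940549608}
scene {'K': array([[390.40435659,   0.        , 282.44737991],
       [  0.        , 390.40435659, 204.4730318 ],
       [  0.        ,   0.        ,   1.        ]]), 'dist_coeffs': array([0.00994255, 0.        , 0.        , 0.        , 0.        ]), 'extrinsics': array([[ 0.83670293, -0.45217771,  0.30897173,  0.79571887],
       [ 0.54765196,  0.68840023, -0.47558643, -0.25803153],
       [ 0.00235337,  0.56713353,  0.8236225 ,  0.6802278 ],
       [ 0.        ,  0.        ,  0.        ,  1.        ]])}
top {'K': array([[496.80857247,   0.        , 273.4134098 ],
       [  0.        , 496.80857247, 209.36568525],
       [  0.        ,   0.        ,   1.        ]]), 'dist_coeffs': array([0.0232598, 0.       , 0.       , 0.       , 0.       ]), 'extrinsics': array([[ 0.01878514,  0.9956719 , -0.09101967,  0.49276122],
       [-0.9996827 ,  0.02023251,  0.01500508,  0.05376573],
       [ 0.0167817 ,  0.09070892,  0.99573604,  1.01753948],
       [ 0.        ,  0.        ,  0.        ,  1.        ]])}
```

View pics/scene0.png

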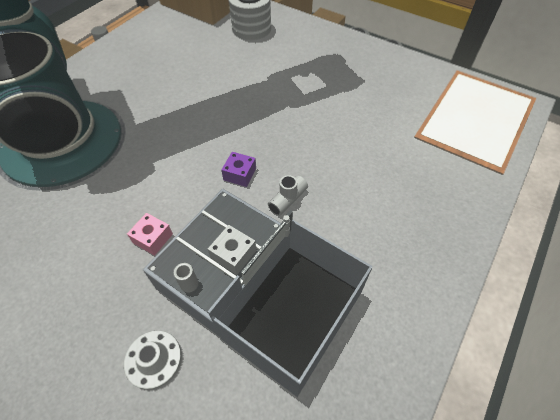

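View pics/top0.png

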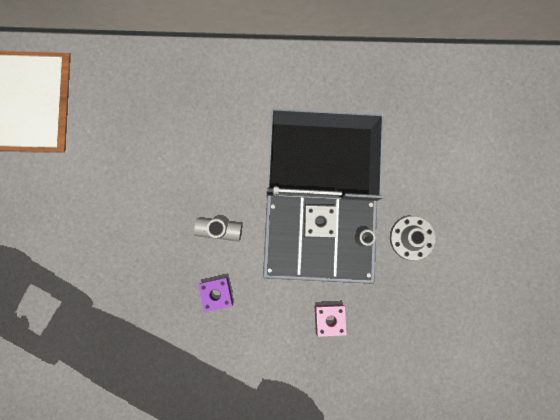

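The top view shows the chute with the flange at (320,221), the sill at about row 193 and the nipple at (367,237). I'll enlarge it to measure.

```bash
python3 - <<'E'
import cv2,numpy as np
p=np.load("top0.npz")["p"][:,:,::-1]
c=cv2.resize(p[100:290,255:385],None,fx=4,fy=4,interpolation=cv2.INTER_CUBIC)[:, :]
c=cv2.resize(p[165:290,255:385],None,fx=4.7,fy=4.7,interpolation=cv2.INTER_CUBIC)
cv2.imwrite("pics/top0c.png",c)
E
cat > h.py <<'E'
import cv2,numpy as np
from station import manip
def ray(m,uv):
    x=cv2.undistortPoints(np.array(uv,float).reshape(-1,1,2),m["K"],m["dist_coeffs"]).reshape(-1,2)
    d=np.c_[x[:,0],-x[:,1],-np.ones(len(x))]@m["extrinsics"][:3,:3].T
    return m["extrinsics"][:3,3],d
def onz(m,uv,z):
    o,d=ray(m,uv); return o+d*((z-o[2])/d[:,2])[:,None]
def proj(m,P):
    E=m["extrinsics"]; c=(np.array(P,float).reshape(-1,3)-E[:3,3])@E[:3,:3]
    c=c*[1,-1,-1]
    return cv2.projectPoints(c,np.zeros(3),np.zeros(3),m["K"],m["dist_coeffs"])[0].reshape(-1,2)
E
```

```text
(no output)
```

View pics/top0c.png

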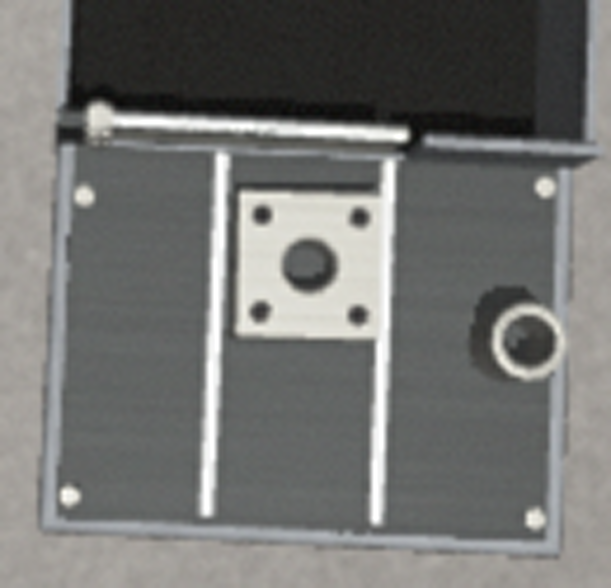

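```bash
cat > chute.py <<'E'
from h import *
m=manip.camera_model("top")
def px(a): return (np.array(a,float)+.5)/4.7-.5+[255,165]
pts=[(206,517,-150,33.5,88),(222,152,-5,33.5,88),(376,523,-150,-33.5,88),(389,158,-5,-33.5,88),(43,528,-160,100,80),(557,553,-160,-110,80)]
W=np.array([onz(m,px(p[:2]),p[4]/1000)[0,:2] for p in pts]); L=np.array([p[2:4] for p in pts])/1000
lc,wc=L.mean(0),W.mean(0)
a=L-lc;b=W-wc
yaw=np.arctan2((a[:,0]*b[:,1]-a[:,1]*b[:,0]).sum(),(a*b).sum())
R=np.array([[np.cos(yaw),-np.sin(yaw)],[np.sin(yaw),np.cos(yaw)]])
t=wc-R@lc
if __name__=="__main__":
    print("yaw",yaw,"t",t); print("res mm",(W-(L@R.T+t))*1000)
    loc=lambda uv,z:((onz(m,uv,z)[:,:2]-t)@R)*1000
    c=px([(237,190),(381,194),(378,338),(234,335)]); print("flange",loc(c,.116),loc(c,.116).mean(0))
    print("nipple",loc(px([(527,342)]),.13))
    print("flap ends",loc(px([(105,127),(410,135)]),.13))
    print("hole",loc(px([(309,265)]),.116))
E
python3 chute.py
```

```text
yaw -0.028559010199910966 t [ 0.60713971 -0.0469344 ]
res mm [[-1.15033558  0.15905925]
 [-0.77763193 -0.07559888]
 [-0.33503963 -0.17458695]
 [ 0.09629785 -0.20091623]
 [ 1.11590473 -2.27575788]
 [ 1.05080456  2.56780069]]
flange [[-23.68725207  28.87805717]
 [-22.50513165 -27.14182559]
 [-78.4491183  -27.98477704]
 [-79.97599332  27.70144149]] [-51.15437383   0.36322401]
nipple [[-77.82637868 -82.81669962]]
flap ends [[ -3.39088685  81.50407836]
 [ -0.70485711 -35.51457893]]
hole [[-51.49822268  -0.22572779]]
```

```bash
cat > plan.py <<'E'
from chute import *
from scipy.spatial.transform import Rotation as Ro
def target(Mloc,z,phi):
    xy=R@(np.array(Mloc)/1000)+t
    a=yaw+phi
    T=np.array([[0,0,-1],[np.cos(a),np.sin(a),0]]);
    Z=T[1];X=T[0];Y=np.cross(Z,X)
    return np.r_[xy,z],np.c_[X,Y,Z]
def rel(Mloc,z,phi,s=None):
    s=s or manip.get_state(); R0=Ro.from_rotvec(s["orientation"]).as_matrix()
    p,Rt=target(Mloc,z,phi)
    best=None
    for f in (0,np.pi):
        Rt2=Rt@Ro.from_rotvec([f,0,0]).as_matrix()
        rv=Ro.from_matrix(R0.T@Rt2).as_rotvec()
        if best is None or abs(np.linalg.norm(rv))<np.linalg.norm(best): best=rv
    sh=R0.T@(p-s["tcp_pos"])
    return best/np.pi, sh/.25
E
python3 - <<'E'
from plan import *
s=manip.get_state(); print(Ro.from_rotvec(s["orientation"]).as_matrix().round(3))
print(target([-61.7,27.5],.2,np.deg2rad(26.7))[0],rel([-61.7,27.5],.2,np.deg2rad(26.7)))
E
```

```text
[[-0.001 -0.892  0.452]
 [-0.001  0.452  0.892]
 [-1.     0.    -0.001]]
[ 0.54625013 -0.01768376  0.2       ] (array([ 2.11542675e-01, -3.33197783e-04,  1.00878927e-04]), array([ 0.12437271, -1.98118158, -1.77508083]))
```

Request:
arm_command(commands=[0,0,0,0,-0.125,-0.11,-1,0,0,0,0,-0.25,-0.22,-1,0,0,0,0,-0.375,-0.33,-1,0,0,0,0,-0.5,-0.44,-1,0,0,0,0,-0.625,-0.55,-1,0,0,0,0,-0.75,-0.66,-1,0,0,0,0,-0.875,-0.77,-1,0,0,0,0,-1,-0.88,-1])

```text
t: 1.1
tcp_pos: [0.4288, 0.2916, 0.2311]
orientation: [-0.858, 1.395, 0.857]
wrist_force: [0.7, 1.0, -0.1]
width: 0.0856
```

Request:
arm_command(commands=[0.03,0,0,0,-0.13,-0.12,-1,0.06,0,0,0,-0.26,-0.24,-1,0.09,0,0,0,-0.39,-0.36,-1,0.12,0,0,0,-0.52,-0.48,-1,0.15,0,0,0,-0.65,-0.6,-1,0.18,0,0,0,-0.78,-0.72,-1,0.21,0,0,0,-0.91,-0.82,-1,0.21,0,0,0,-0.98,-0.89,-1])

```text
t: 2.1
tcp_pos: [0.547, -0.0179, 0.2308]
orientation: [-0.345, 1.544, 0.345]
wrist_force: [-0.1, 0.3, -0.6]
width: 0.0858
```

```bash
python3 - <<'E'
from plan import *
s=manip.get_state(); print(s["t"],s["tcp_pos"],s["width"])
print(rel([-61.7,27.5],.2,np.deg2rad(26.7)))
for n in ("top","wrist"):
    p,d=manip.capture(n); cv2.imwrite(f"pics/{n}1.png",p[:,:,::-1]); np.savez(f"{n}1.npz",p=p,d=d)
E
```

```text
2.1 [ 0.54701497 -0.01794436  0.23081062] 0.0857918053840575
(array([ 6.86552349e-04, -2.25526433e-04, -9.05053774e-05]), array([ 0.12324473,  0.00221013, -0.00223755]))
```

View pics/wrist1.png

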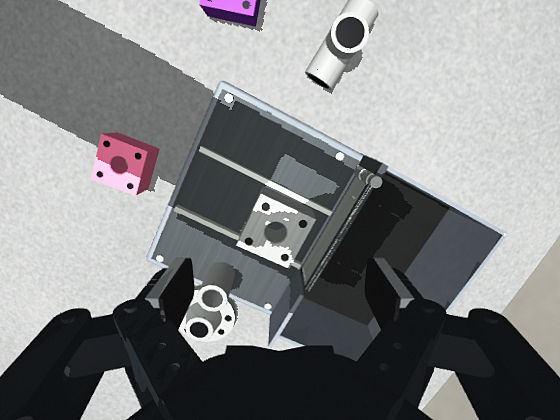

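View pics/top1.png

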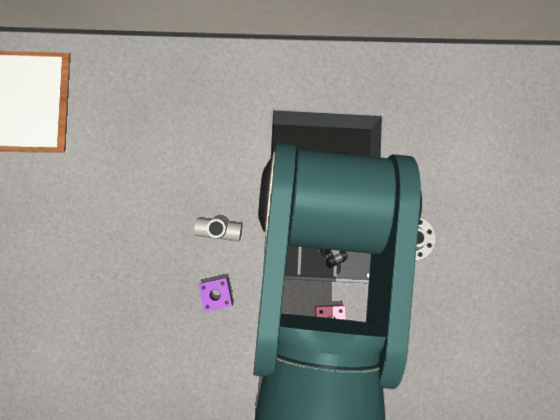

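The wrist view shows the right finger (380,290) on the bin side and the left finger (175,290) behind. I'll take finger geometry from the depth.

```bash
python3 - <<'E'
from plan import *
m=manip.camera_model("wrist");s=manip.get_state();d=np.load("wrist1.npz")["d"]
R0=Ro.from_rotvec(s["orientation"]).as_matrix()
def tool(uv):
    o,dr=ray(m,uv); D=np.array([d[v,u] for u,v in uv]); return ((o+dr*D[:,None]-s["tcp_pos"])@R0)*1000
vv,uu=np.mgrid[230:420:3,0:560:3]
uv=np.c_[uu.ravel(),vv.ravel()]; uv=np.array([q for q in uv if 0<d[q[1],q[0]]<0.3])
T=tool(uv)
for lo in range(-110,20,10):
    k=(T[:,0]>=lo)&(T[:,0]<lo+10)
    if k.any(): print(lo,k.sum(),"y",T[k,1].min().round(),T[k,1].max().round(),"z",T[k,2].min().round(),T[k,2].max().round(), "neg side max",T[k&(T[:,2]<0),2].max().round() if (k&(T[:,2]<0)).any() else None, "pos min",T[k&(T[:,2]>0),2].min().round() if (k&(T[:,2]>0)).any() else None)
# flange + sill in wrist view as pose check
def loc(uv,z): return ((onz(m,uv,z)[:,:2]-t)@R)*1000
print("bore",loc([(276,233)],.116),"rail ends L, R",loc([(201,150),(331,212),(177,210)],.088))
print("deck corner",loc([(222,83),(148,258)],.08),"hinge top",loc([(376,181)],.136))
print(R0.T@np.r_[R@[1,0],0])
E
```

```text
-110 173 y 18.0 22.0 z -21.0 22.0 neg side max -7.0 pos min 7.0
-100 1291 y 2.0 22.0 z -68.0 70.0 neg side max -0.0 pos min 0.0
-90 1475 y -11.0 20.0 z -72.0 72.0 neg side max -0.0 pos min 0.0
-80 1020 y -12.0 19.0 z -73.0 73.0 neg side max -1.0 pos min 0.0
-70 979 y -12.0 17.0 z -74.0 74.0 neg side max -33.0 pos min 33.0
-60 182 y 3.0 15.0 z -72.0 71.0 neg side max -40.0 pos min 42.0
-50 160 y -9.0 13.0 z -56.0 56.0 neg side max -42.0 pos min 43.0
-40 168 y -10.0 13.0 z -56.0 57.0 neg side max -42.0 pos min 43.0
-30 126 y -10.0 13.0 z -56.0 56.0 neg side max -42.0 pos min 43.0
-20 53 y -9.0 12.0 z -53.0 48.0 neg side max -42.0 pos min 43.0
bore [[-51.26805866   2.32876765]] rail ends L, R [[-148.8518571    35.90346871]
 [  -7.06796058   37.94054105]
 [-147.64179895  -30.76892037]]
deck corner [[-157.0663274   100.15631927]
 [-158.29468854 -101.02765864]] hinge top [[-1.73478935 87.09585685]]
[-0.00095216 -0.45157689  0.8922317 ]
```

```bash
cat > sim.py <<'E'
import numpy as np
def sim(M,phi,xr=None):
    c,s=np.cos(phi),np.sin(phi); Z=np.array([c,s]);Y=np.array([s,-c])  # perpendicular
    r=lambda a,b:np.array([np.array(M)+Z*z+Y*y for z in(a,b) for y in(-11,11)])
    A=r(43,57);B=r(-57,-43)
    # flap deck-side face at 2mm offset: smallest theta such that all A corners on deck side
    th=0
    for th in np.arange(0,1.7,.005):
        n=np.array([np.cos(th),np.sin(th)])  # toward bin
        if max((A-[0,84])@n)<=-2: break
    q=(A-[0,84])@np.array([np.sin(th),-np.cos(th)])
    n=np.array([np.cos(th),np.sin(th)])
    rear=max(B[:,0].max(),-79.2)
    F=np.array([[rear+i,j] for i in(0,56) for j in(-31,31)])
    tip=np.array([0,84])+118*np.array([np.sin(th),-np.cos(th)])-2*n
    g=(-2-((F-[0,84])@n)).min() if tip[1]<31 else 99
    k=B[:,0].argmax()
    return dict(th=round(th,3),s=q[((A-[0,84])@n).argmax()].round(),Ax=A[:,0].round(),Aymin=A[:,1].min().round(),tip=tip.round(),rear=rear.round(1),Bpt=B[k].round(),gap=round(g,1))
if __name__=="__main__":
    for phi in (26.7,):
        for x in (-61.7,-55,-50,-45,-40,-30,-20,-10,0,10,20,30,36):
            print(x,sim((x,27.5),np.deg2rad(phi)))
E
python3 sim.py
```

```text
Traceback (most recent call last):
  File "sim.py", line 22, in <module>
    print(x,sim((x,27.5),np.deg2rad(phi)))
            ~~~^^^^^^^^^^^^^^^^^^^^^^^^^^
  File "sim.py", line 18, in sim
    return dict(th=round(th,3),s=q[((A-[0,84])@n).argmax()].round(),Ax=A[:,0].round(),Aymin=A[:,1].min().round(),tip=tip.round(),rear=rear.round(1),Bpt=B[k].round(),gap=round(g,1))
                                                                                                                                      ^^^^^^^^^^
AttributeError: 'float' object has no attribute 'round'
```

```bash
sed -i 's/rear=max(B\[:,0\].max(),-79.2)/rear=np.float64(max(B[:,0].max(),-79.2))/' sim.py; python3 sim.py
```

```text
-61.7 {'th': np.float64(0.0), 's': np.float64(41.0), 'Ax': array([-28., -18., -16.,  -6.]), 'Aymin': np.float64(37.0), 'tip': array([ -2., -34.]), 'rear': np.float64(-79.2), 'Bpt': array([-95.,  -2.]), 'gap': np.float64(21.2)}
-55 {'th': np.float64(0.075), 's': np.float64(41.0), 'Ax': array([-22., -12.,  -9.,   1.]), 'Aymin': np.float64(37.0), 'tip': array([  7., -34.]), 'rear': np.float64(-79.2), 'Bpt': array([-88.,  -2.]), 'gap': np.float64(25.1)}
-50 {'th': np.float64(0.195), 's': np.float64(41.0), 'Ax': array([-17.,  -7.,  -4.,   6.]), 'Aymin': np.float64(37.0), 'tip': array([ 21., -32.]), 'rear': np.float64(-79.2), 'Bpt': array([-83.,  -2.]), 'gap': np.float64(31.0)}
-45 {'th': np.float64(0.31), 's': np.float64(42.0), 'Ax': array([-12.,  -2.,   1.,  11.]), 'Aymin': np.float64(37.0), 'tip': array([ 34., -29.]), 'rear': np.float64(-78.5), 'Bpt': array([-78.,  -2.]), 'gap': np.float64(35.6)}
-40 {'th': np.float64(0.42), 's': np.float64(44.0), 'Ax': array([-7.,  3.,  6., 16.]), 'Aymin': np.float64(37.0), 'tip': array([ 46., -25.]), 'rear': np.float64(-73.5), 'Bpt': array([-73.,  -2.
[... 1022 characters left out ...]
ray([111.,  44.]), 'rear': np.float64(-23.5), 'Bpt': array([-23.,  -2.]), 'gap': 99}
20 {'th': np.float64(1.295), 's': np.float64(69.0), 'Ax': array([53., 63., 66., 76.]), 'Aymin': np.float64(37.0), 'tip': array([113.,  50.]), 'rear': np.float64(-13.5), 'Bpt': array([-13.,  -2.]), 'gap': 99}
30 {'th': np.float64(1.33), 's': np.float64(79.0), 'Ax': array([63., 73., 76., 86.]), 'Aymin': np.float64(37.0), 'tip': array([114.,  54.]), 'rear': np.float64(-3.5), 'Bpt': array([-3., -2.]), 'gap': 99}
36 {'th': np.float64(1.345), 's': np.float64(85.0), 'Ax': array([69., 79., 82., 92.]), 'Aymin': np.float64(37.0), 'tip': array([115.,  56.]), 'rear': np.float64(2.5), 'Bpt': array([ 3., -2.]), 'gap': 99}
```

```bash
python3 - <<'E'
from plan import *
print(rel([-65,29.5],.087,np.deg2rad(26.7)))
E
```

```text
(array([ 8.05029692e-04, -3.15326788e-04, -4.78564029e-05]), array([ 0.57481068,  0.01588148, -0.00938334]))
```

Request:
arm_command(commands=[0,0,0,0,0.016,-0.01,-1,0,0,0,0.1,0.016,-0.01,-1,0,0,0,0.2,0.016,-0.01,-1,0,0,0,0.3,0.016,-0.01,-1,0,0,0,0.4,0.016,-0.01,-1,0,0,0,0.5,0.016,-0.01,-1,0,0,0,0.575,0.016,-0.01,-1,0,0,0,0.575,0.016,-0.01,-1])

```text
t: 3.2
tcp_pos: [0.5419, -0.0131, 0.0865]
orientation: [-0.347, 1.545, 0.348]
wrist_force: [0.0, -1.0, 0.3]
width: 0.0855
```

```bash
python3 - <<'E'
from plan import *
s=manip.get_state(); print(s["t"],s["tcp_pos"],s["width"],s["wrist_force"])
for x in(-50,-40,-20,10,34): print(x,rel([x,29.5],.087,np.deg2rad(26.7)))
for n in ("wrist","scene"):
    p,d=manip.capture(n); cv2.imwrite(f"pics/{n}2.png",p[:,:,::-1])
E
```

```text
3.2 [ 0.54189883 -0.0130548   0.08646512] 0.08546568660167285 [ 0.04487429 -0.99960156  0.26767171]
-50 (array([ 0.00177277, -0.0005502 , -0.00033196]), array([-0.00227131, -0.03832092,  0.05311041]))
-40 (array([ 0.00177277, -0.0005502 , -0.00033196]), array([-0.00235184, -0.05649237,  0.08874455]))
-20 (array([ 0.00177277, -0.0005502 , -0.00033196]), array([-0.00251289, -0.09283529,  0.16001282]))
10 (array([ 0.00177277, -0.0005502 , -0.00033196]), array([-0.00275448, -0.14734965,  0.26691523]))
34 (array([ 0.00177277, -0.0005502 , -0.00033196]), array([-0.00294774, -0.19096115,  0.35243716]))
```

View pics/wrist2.png

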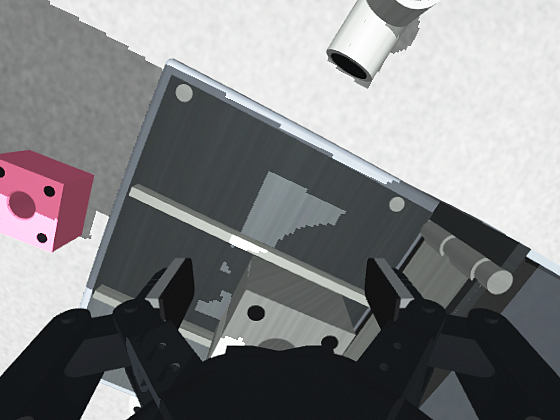

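View pics/scene2.png

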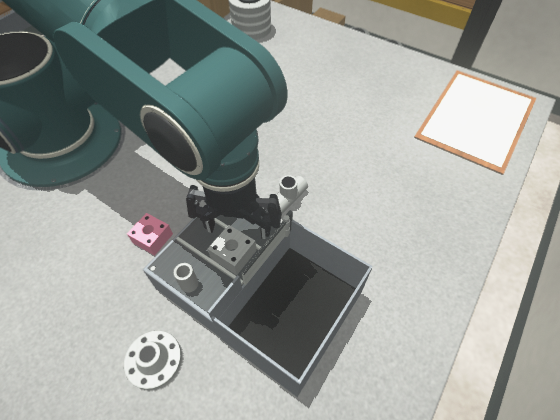

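The front finger (390,285) stands before the flap, left of the lane. The rear finger (175,290) is behind the flange. Starting the push.

Request:
arm_command(commands=[0,0,0,0,-0.016,0.01,-1,0,0,0,0,-0.022,0.022,-1,0,0,0,0,-0.028,0.033,-1,0,0,0,0,-0.034,0.044,-1,0,0,0,0,-0.04,0.055,-1,0,0,0,0,-0.045,0.066,-1,0,0,0,0,-0.051,0.078,-1,0,0,0,0,-0.056,0.089,-1])

```text
t: 4.3
tcp_pos: [0.5683, -0.0167, 0.0872]
orientation: [-0.347, 1.545, 0.347]
wrist_force: [-9.4, 1.5, 3.1]
width: 0.0857
```

```bash
python3 - <<'E'
from plan import *
s=manip.get_state(); print(s["t"],s["tcp_pos"],s["width"],s["wrist_force"])
for x in(-40,-20,10,34): print(x,rel([x,29.5],.087,np.deg2rad(26.7)))
for n in ("wrist","scene"):
    p,d=manip.capture(n); cv2.imwrite(f"pics/{n}3.png",p[:,:,::-1])
E
```

```text
4.3 [ 0.56827373 -0.01668308  0.08719377] 0.08574253385713414 [-9.43595982  1.52435545  3.10080424]
-40 (array([ 0.00156592, -0.00055811, -0.00031969]), array([ 0.00077754,  0.00184023, -0.00034525]))
-20 (array([ 0.00156592, -0.00055811, -0.00031969]), array([ 0.00061611, -0.03445637,  0.07094662]))
10 (array([ 0.00156592, -0.00055811, -0.00031969]), array([ 0.00037396, -0.08890127,  0.17788443]))
34 (array([ 0.00156592, -0.00055811, -0.00031969]), array([ 1.80237018e-04, -1.32457182e-01,  2.63434672e-01]))
```

View pics/wrist3.png

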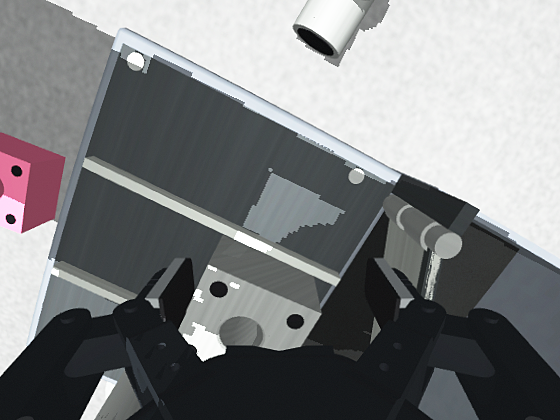

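View pics/scene3.png

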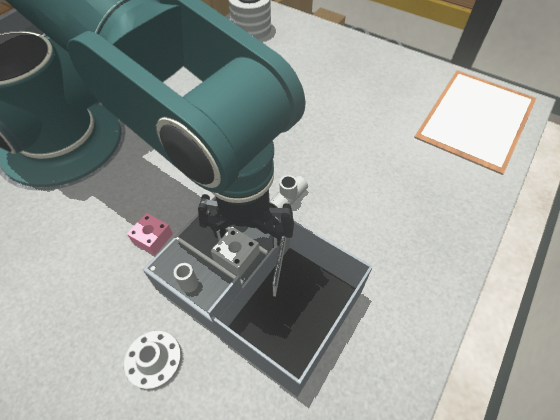

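The flap stands open (scene: (287,238) to (275,293)), and the flange has been reached with its front clear of the flap. Continuing.

Request:
arm_command(commands=[0,0,0,0,-0.007,0.014,-1,0,0,0,0,-0.014,0.028,-1,0,0,0,0,-0.021,0.042,-1,0,0,0,0,-0.029,0.056,-1,0,0,0,0,-0.036,0.07,-1,0,0,0,0,-0.043,0.084,-1,0,0,0,0,-0.05,0.098,-1,0,0,0,0,-0.057,0.112,-1])

```text
t: 5.4
tcp_pos: [0.5995, -0.018, 0.0868]
orientation: [-0.347, 1.546, 0.347]
wrist_force: [-10.4, -3.1, 1.9]
width: 0.0854
```

```bash
python3 - <<'E'
from plan import *
s=manip.get_state(); print(s["t"],s["tcp_pos"],s["width"],s["wrist_force"])
for x in(-20,10,34): print(x,rel([x,29.5],.087,np.deg2rad(26.7)))
for n in ("wrist","scene"):
    p,d=manip.capture(n); cv2.imwrite(f"pics/{n}4.png",p[:,:,::-1])
E
```

```text
5.4 [ 0.59950602 -0.0180281   0.08683427] 0.0854256717793029 [-10.42086712  -3.11329706   1.89389071]
-20 (array([ 0.0014732 , -0.00083373, -0.00019518]), array([-0.00054432,  0.02387459, -0.03966385]))
10 (array([ 0.0014732 , -0.00083373, -0.00019518]), array([-0.000858  , -0.03053917,  0.06728962]))
34 (array([ 0.0014732 , -0.00083373, -0.00019518]), array([-0.00110894, -0.07407019,  0.15285239]))
```

View pics/wrist4.png

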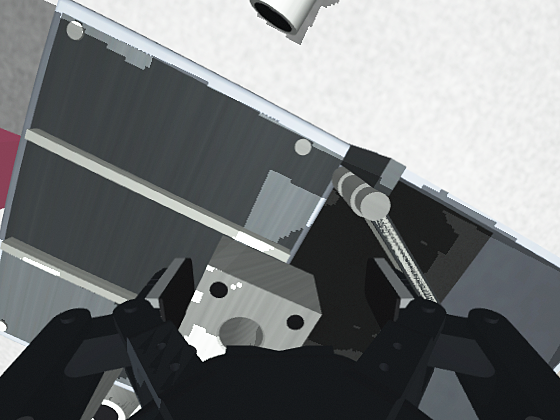

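View pics/scene4.png

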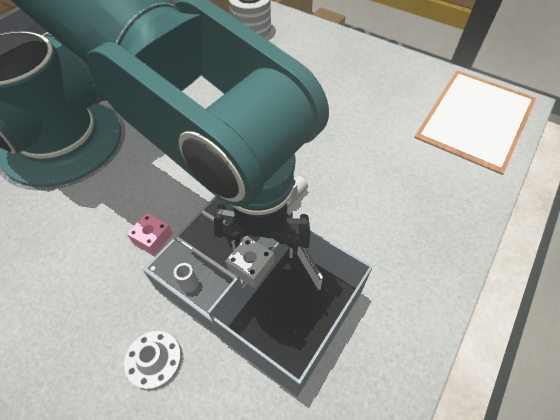

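The flap is about 1.1 rad open, clear of the lane, and the flange's front overhangs the sill. Now pushing it over.

Request:
arm_command(commands=[0,0,0,0,-0.009,0.018,-1,0,0,0,0,-0.019,0.038,-1,0,0,0,0,-0.028,0.057,-1,0,0,0,0,-0.037,0.076,-1,0,0,0,0,-0.046,0.095,-1,0,0,0,0,-0.056,0.115,-1,0,0,0,0,-0.065,0.134,-1,0,0,0,0,-0.074,0.153,-1])

```text
t: 6.5
tcp_pos: [0.643, -0.0181, 0.0875]
orientation: [-0.347, 1.543, 0.347]
wrist_force: [-3.0, -2.1, 0.4]
width: 0.0854
```

```bash
python3 - <<'E'
from plan import *
s=manip.get_state(); print(s["t"],s["tcp_pos"],s["width"],s["wrist_force"])
for x in(-67,34): print(x,rel([x,29.5],.087,np.deg2rad(26.7)))
for n in ("wrist","scene"):
    p,d=manip.capture(n); cv2.imwrite(f"pics/{n}5.png",p[:,:,::-1])
E
```

```text
6.5 [ 0.64304892 -0.01810573  0.08751388] 0.0853914700081314 [-2.97255366 -2.1072058   0.42654874]
-67 (array([1.52439077e-03, 3.98063672e-06, 1.50636560e-05]), array([ 0.0020423 ,  0.18397491, -0.3644889 ]))
34 (array([1.52439077e-03, 3.98063672e-06, 1.50636560e-05]), array([ 0.00205544,  0.00072367, -0.00444032]))
```

View pics/wrist5.png

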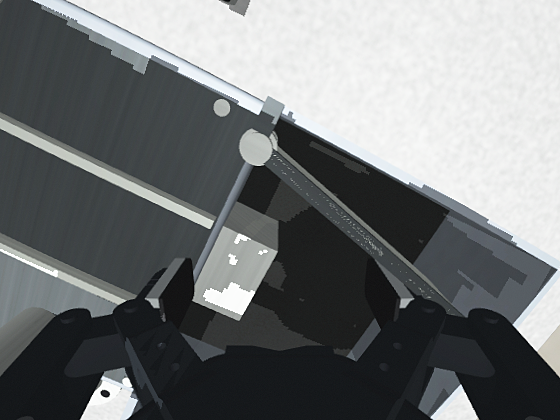

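View pics/scene5.png

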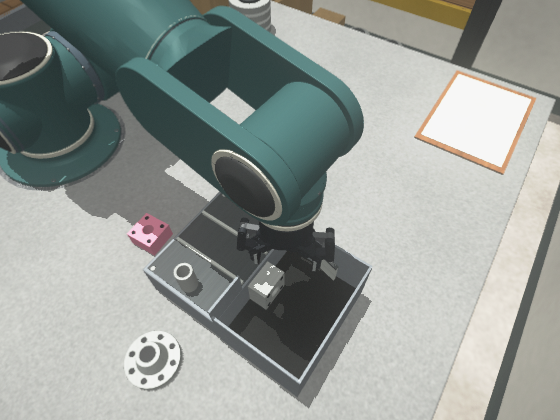

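The flange (wrist (240,270), scene (268,283)) has gone over the sill and seems to stand on edge. Checking its height.

```bash
python3 - <<'E'
from plan import *
m=manip.camera_model("wrist"); p,d=manip.capture("wrist"); cv2.imwrite("pics/wrist6.png",p[:,:,::-1])
def w(uv):
    o,dr=ray(m,uv); D=np.array([d[v,u] for u,v in uv]); P=o+dr*D[:,None]; return np.c_[(P[:,:2]-t)@R*1000,P[:,2]*1000].round()
print(w([(240,215),(260,230),(240,240),(220,265),(215,290),(240,300),(260,265),(270,245),(235,310),(300,280),(320,250),(208,318)]))
E
```

```text
[[  6.  29.  38.]
 [ 23.  28.  46.]
 [ 12.  24.  67.]
 [  8.   4.  67.]
 [ 12. -14.  67.]
 [ 29. -13.  68.]
 [ 30.  15.  67.]
 [ 30.  28.  63.]
 [ 30. -21.  67.]
 [ 76. -10.  11.]
 [ 77.  22.  11.]
 [ 22. -80.  12.]]
```

View pics/wrist6.png

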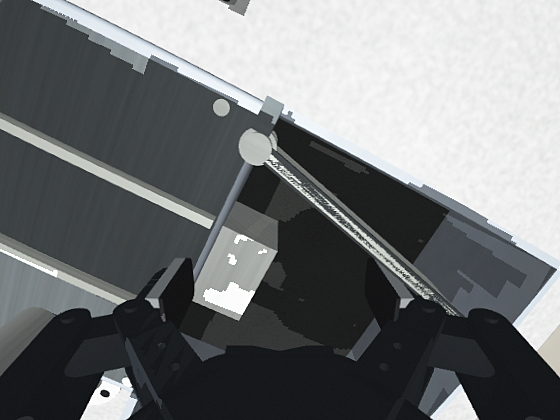

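The flange stands on edge on the bin floor. Its top is at 67 mm, so its centre is at about 40 mm, with x about 18 mm and below the flap. Retreating so the flap closes.

Request:
arm_command(commands=[0,0,0,0,0.023,-0.046,-1,0,0,0,0,0.046,-0.091,-1,0,0,0,0,0.069,-0.137,-1,0,0,0,0,0.092,-0.182,-1,0,0,0,0,0.115,-0.228,-1,0,0,0,0,0.138,-0.273,-1,0,0,0,0,0.161,-0.319,-1,0,0,0,0,0.184,-0.365,-1])

```text
t: 7.65
tcp_pos: [0.5397, -0.0152, 0.0876]
orientation: [-0.347, 1.542, 0.347]
wrist_force: [0.1, 0.8, -0.1]
width: 0.0856
```

Request:
arm_command(commands=[0,0,0,-0.02,0,0,-1,0,0,0,-0.1,0,0,-1,0,0,0,-0.2,0,0,-1,0,0,0,-0.3,0,0,-1,0,0,0,-0.4,0,0,-1,0,0,0,-0.5,0,0,-1,0,0,0,-0.6,0,0,-1,0,0,0,-0.6,0,0,-1])

```text
t: 8.65
tcp_pos: [0.5415, -0.0156, 0.241]
orientation: [-0.348, 1.539, 0.346]
wrist_force: [-0.9, -0.0, -0.1]
width: 0.0855
```

Request:
arm_command(commands=[0,0,0,0,0.15,-0.08,-1,0,0,0,0,0.3,-0.16,-1,0,0,0,0,0.45,-0.24,-1,0,0,0,0,0.6,-0.32,-1,0,0,0,0,0.7,-0.4,-1,0,0,0,0,0.8,-0.4,-1,0,0,0,0,0.9,-0.4,-1,0,0,0,0,0.9,-0.4,-1])

```text
t: 9.65
tcp_pos: [0.3534, 0.146, 0.2377]
orientation: [-0.348, 1.542, 0.349]
wrist_force: [-0.1, -0.7, -0.6]
width: 0.0852
```

```bash
python3 - <<'E'
from plan import *
s=manip.get_state(); print(s["t"],s["tcp_pos"],s["width"],s["wrist_force"])
for n in ("top","scene"):
    p,d=manip.capture(n); cv2.imwrite(f"pics/{n}7.png",p[:,:,::-1])
E
```

```text
9.65 [0.35335468 0.14597608 0.23773191] 0.08518367859765873 [-0.14010497 -0.69893189 -0.58917947]
```

View pics/top7.png

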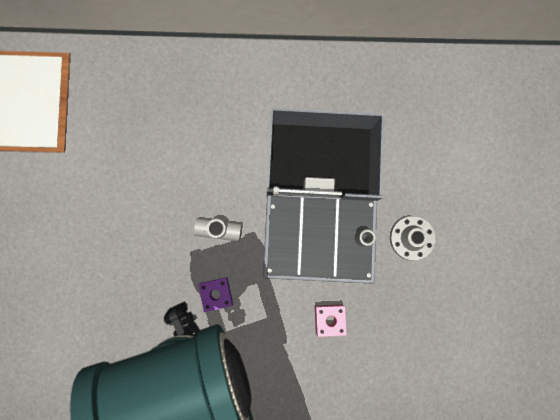

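View pics/scene7.png

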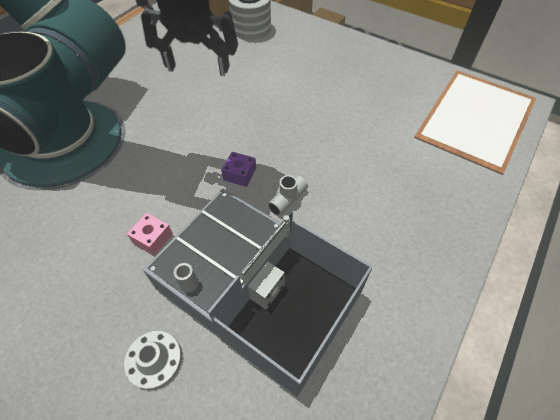

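The flap is shut, the bystanders are at their original pixels, the flange is in the bin at (320,184) in the top view, and the arm is clear.

```bash
python3 - <<'E'
from station import manip
print(manip.finish_job())
E
```

```text
the job is handed in; nothing more can be done
None
```

The square flange is in the bin and the job is handed in at about 9.8 s; no verdict was reported. With the open gripper set diagonally across the lane, the front finger swung the flap open and held it. The rear finger slid the flange along the lane and over the sill. I then backed out so the flap closed behind the finger, lifted, and moved clear.

**What the last checks showed:**
- **Flange:** it stands on edge on the bin floor just behind the sill, not flat. Its top is at 67 mm, so its centre is about 40 mm above the bench, under the 60 mm limit. Its centre is at about x = 18 mm in the chute frame, taken from its 36 mm thickness against the sill wall.
- **Flap:** it looks shut, at the same pixels as at the start. I did not measure its angle.
- **Bystanders:** the nipple, weld-neck flange and tee are at their original pixels.
- **Robot:** clear of everything, with wrist force under 1 N. It read about 11 N at most in the readings taken after each push.

**One disagreement:** the wrist and top cameras differed by about 2–3 mm on the chute's y position. I allowed for it in the finger placement.

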